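Ready the reading room's air sampler

ROBOT

A 6-joint arm with a two-finger parallel gripper is mounted at the origin on the work surface. World frame = base frame: x ahead of the robot, y to its left, z up, the work surface at z = 0. Lengths are in m, angles in degrees, forces in N, time in s.
With the tool pointing down it reaches from about 0.375 to 0.9 m from the base axis. Payload 3.1 kg.
Tool frame: the origin (TCP) lies at the very end of the fingers, on their centre line; the grasp point (between the pads) lies 19 mm behind it; z points along the fingers, y is the line along which they close (so a half turn about z gives the same grasp; the last joint's range is limited). The gripper opens to 87 mm and grips with 3 to 60 N. Pads are 19 mm wide; open, the fingers measure 117 mm over their backs; the gripper's body (75 mm by 190 mm) begins 51 mm behind the grasp point.
Start: joints at [-78.81, 30.224, 82.088, -0, 67.689, -10.227], TCP at [0.228, -0.582, 0.223] pointing down, gripper open.
Joint ranges: [-176.69, 176.69], [-43.24, 126.21], [12.49, 139.97], [-82, 262], [0, 151.66], [-163.58, 163.58]. Speed limits (degrees/s): [159.86, 159.86, 180, 180, 180, 180].

INTERFACE

Orientations are given as a 3x3 rotation matrix whose columns are the frame's x, y, z axes.
In Python, from rig import bot, imaging gives the robot as it stands.
- The arm moves only by the tool drive_tool, never from a script. Its argument "deltas" is text: rows parted by semicolons, each of 5 numbers parted by spaces: the finger opening in mm, from 0 to 87, then the shift along the world's x, y, z in mm, then the turn about the world's z in rad. In form: jaw dx dy dz twist; .... A call has 1 to 12 rows; each row is the pose to reach, as a shift and turn from the pose commanded when the call began; what a row does not reach only later rows make up. A row lasts 1/10 s, in which the tool goes at most 50 mm and 8.59 degrees, less where a joint would pass 70% of its speed; a pose out of reach is approached as far as the arm can. A call with a gripper value outside its range is refused whole. The fingers move at their own pace and stop on an object; the grip force is fixed at half the most. Time passes only in rows, so rows that repeat a pose let the fingers close. It gives the time, the measured TCP pose, the force, the opening and the grip force at its end, in the units of the state.
- bot.read_state(): the state, without advancing time (a new reading comes with each control period).
- imaging.capture(name): name is "scene" or "top" or "wrist"; returns the picture (420x560x3 uint8, red, green, blue); there is no depth.
- imaging.camera_model(name): a dict with "fx", "fy", "cx", "cy" (pixels), "T" (4x4, takes a point from camera to world coordinates). Camera axes: x right, y down, z forward; pixel columns grow to the right and rows downward; lengths in m; the calibration is good to about 2 mm. The wrist camera is an equidistant fisheye: a pixel r from the principal point sees the ray r / f radians off the axis. A picture is of the moment at which its call begins: read the wrist's pose just before it. camera_model takes no time and is no camera call; for the wrist camera it gives the pose at the moment of the call.
- bot.hand_in(): hands the job in; it is judged then, once.
The state is a dict: "time_s": time; "joint_positions": joint angles; "qvel": joint speeds; "tau": joint torques, N m; "position": TCP position; "tcp_rot": TCP orientation; "force": force on the tool from outside, world axes, zero at the start; "moment": the same for the moment, N m; "opening": opening from 0.0 (shut) to 1.0 (fully open); "grasp_force": force on a finger pad.
Only numpy, scipy, OpenCV 4.12 (cv2) and the standard library are available. Lean on these libraries where they do the work, as an engineer would, in place of code of your own. Each camera call takes 0.05 s, during which the arm holds its last target. There are 200 camera calls.

TASK

Get the air sampler ready for a run: first switch the pump's isolator off. Then pull every rubber stopper out of the sampler's ports, rocking it side to side along the row as you draw it gently out so that its delicate neck is not pulled up with it, and leave the stoppers in the tray; and slide every sampling tube into a slot of the slotted plate, fully home and upright with its flange under the plate, one tube to a slot. When all that is done switch the isolator back on, and do not disturb the weight, the jar and the magnifier.

Things in the scene. Friction and masses are not known exactly. Their poses are not given: they have to be found in the camera images.
- sampler: air sampler fixed to the desk, 205 mm (x) by 224 mm (y); origin on the desk, x away from its open front, y along its rows. In front a base, top 10 mm above the desk, free from x = -110 to -59 mm; 9 mm over it a 5 mm thick steel plate (front edge x = -59 mm, top 24 mm above the desk) with three slots open to -x. Behind, at x = +55 mm, a row of three stopper ports, rims 62 mm above the desk.
- slot1 (a point): home of a tube's origin in the slot at the -y end of the row: on the base, 10 mm above the desk, 24 mm behind the plate's front edge, where the barrel touches the flat end of the slot. Axes as the sampler's; slots are 30 mm wide, 36 mm deep, 70 mm apart, entered along +x.
- slot2 (a point): home of a tube's origin in the slot in the middle: on the base, 10 mm above the desk, 24 mm behind the plate's front edge, where the barrel touches the flat end of the slot. Axes as the sampler's; slots are 30 mm wide, 36 mm deep, 70 mm apart, entered along +x.
- slot3 (a point): home of a tube's origin in the slot at the +y end of the row: on the base, 10 mm above the desk, 24 mm behind the plate's front edge, where the barrel touches the flat end of the slot. Axes as the sampler's; slots are 30 mm wide, 36 mm deep, 70 mm apart, entered along +x.
- port1 (a point): centre of the rim of the port at the -y end of the row, axes as the sampler's, ports 70 mm apart. A seated stopper's origin is 22 mm below. Two sprung jaws on the y sides squeeze its bead, about 15 N each: a straight pull needs 15 to 21 N, but tilted to and fro about its x (0.2 rad each way about the bead's middle) and raised 1 to 2 mm a swing it walks up with a few N. Free about 18 mm up.
- port2 (a point): centre of the rim of the port in the middle, axes as the sampler's, ports 70 mm apart. A seated stopper's origin is 22 mm below. Two sprung jaws on the y sides squeeze its bead, about 15 N each: a straight pull needs 15 to 21 N, but tilted to and fro about its x (0.2 rad each way about the bead's middle) and raised 1 to 2 mm a swing it walks up with a few N. Free about 18 mm up.
- port3 (a point): centre of the rim of the port at the +y end of the row, axes as the sampler's, ports 70 mm apart. A seated stopper's origin is 22 mm below. Two sprung jaws on the y sides squeeze its bead, about 15 N each: a straight pull needs 15 to 21 N, but tilted to and fro about its x (0.2 rad each way about the bead's middle) and raised 1 to 2 mm a swing it walks up with a few N. Free about 18 mm up.
- neck1 (a joint): how far the delicate grey neck of port1 (50 by 56 mm, 26 mm high, holding the jaws; mouth 38 mm in x, 44 mm in y) is drawn up out of the sampler, m: 0 seated, stop at 0.014. A soft spring holds it down, about 4 N to start lifting and 1 N per further mm, and takes it back. Its seal tears beyond 8 mm.
- neck2 (a joint): how far the delicate grey neck of port2 (50 by 56 mm, 26 mm high, holding the jaws; mouth 38 mm in x, 44 mm in y) is drawn up out of the sampler, m: 0 seated, stop at 0.014. A soft spring holds it down, about 4 N to start lifting and 1 N per further mm, and takes it back. Its seal tears beyond 8 mm.
- neck3 (a joint): how far the delicate grey neck of port3 (50 by 56 mm, 26 mm high, holding the jaws; mouth 38 mm in x, 44 mm in y) is drawn up out of the sampler, m: 0 seated, stop at 0.014. A soft spring holds it down, about 4 N to start lifting and 1 N per further mm, and takes it back. Its seal tears beyond 8 mm.
- bung1: black rubber stopper; None if absent. Origin at its underside's centre, z up to the head; at the start home in a port, axes as the sampler's. From below: sealing bead, a lying bar of radius 10 mm along x (32 mm in x, 20 in y, middle 10 mm above the origin); stem 16 x 10 mm; block head 30 (x) by 22 mm (y), 34 to 62 mm above the origin. Grip the head across its 22 mm. 30 g.
- bung2: black rubber stopper; None if absent. Origin at its underside's centre, z up to the head; at the start home in a port, axes as the sampler's. From below: sealing bead, a lying bar of radius 10 mm along x (32 mm in x, 20 in y, middle 10 mm above the origin); stem 16 x 10 mm; block head 30 (x) by 22 mm (y), 34 to 62 mm above the origin. Grip the head across its 22 mm. 30 g.
- bung3: black rubber stopper; None if absent. Origin at its underside's centre, z up to the head; at the start home in a port, axes as the sampler's. From below: sealing bead, a lying bar of radius 10 mm along x (32 mm in x, 20 in y, middle 10 mm above the origin); stem 16 x 10 mm; block head 30 (x) by 22 mm (y), 34 to 62 mm above the origin. Grip the head across its 22 mm. 30 g.
- tube1: sampling tube; None if absent: white upright barrel 24 mm in diameter, up to 60 mm, on a round aluminium flange 40 mm in diameter, 5 mm thick, at its foot; with its nipple 64 mm tall; 70 g. Origin at the centre of the flange's underside, z along the barrel. Stands loose on the desk at the start. Grip the barrel from above, about 45 mm above the origin.
- tube2: sampling tube; None if absent: white upright barrel 24 mm in diameter, up to 60 mm, on a round aluminium flange 40 mm in diameter, 5 mm thick, at its foot; with its nipple 64 mm tall; 70 g. Origin at the centre of the flange's underside, z along the barrel. Stands loose on the desk at the start. Grip the barrel from above, about 45 mm above the origin.
- tube3: sampling tube; None if absent: white upright barrel 24 mm in diameter, up to 60 mm, on a round aluminium flange 40 mm in diameter, 5 mm thick, at its foot; with its nipple 64 mm tall; 70 g. Origin at the centre of the flange's underside, z along the barrel. Stands loose on the desk at the start. Grip the barrel from above, about 45 mm above the origin.
- isolator: the pump's power isolator, a fixed grey box 100 x 100 mm, 50 mm high, with a black bar handle on top. Origin on the desk below the handle's axis. Its x axis is the line of the handle at OFF.
- handle (a joint): angle of the isolator's handle, rad: 0 at the OFF detent, 1.3 at the ON detent; it grows clockwise seen from above. Stops at both ends and an over-centre spring: below 0.65 it snaps to OFF, above it to ON. It takes about 0.12 N m to turn.
- handle_grip (a point): middle of the handle bar on its vertical axis of turning, 79 mm above the desk; its x axis lies along the bar. The bar is 84 mm long, 14 mm wide and 26 mm high (66 to 92 mm above the desk).
- tray: open grey tray fixed to the desk, 150 mm (x) by 130 mm (y), walls 30 mm high and 4 mm thick, floor 4 mm; origin on the desk below its centre. Empty at the start.
- weight: bystander: brass book weight, 36 mm in diameter, 30 mm high; origin at its underside
- paste_jar: bystander: glass jar, 52 mm in diameter, 60 mm high; origin at its underside
- loupe: bystander: black magnifier, 36 mm in diameter, 32 mm high; origin at its underside
There are look-alikes about, which are no part of the job. Leave any pink or turquoise look-alike of the tube1 alone. What is shaped like the bung2 but white is not meant.

How it is judged (in metres and radians):
On the way, in this order (a step that is already met when the one before it is completed fails the run):
1. the isolator is turned to OFF (value of joint handle below 0.15 rad), for 0.2 s.
2. with the isolator off, every stopper lies in the tray and every tube stands home in a slot (x of bung1 in the frame of tray between -0.072 and 0.072 m and y of bung1 in the frame of tray between -0.063 and 0.063 m and z of bung1 in the frame of tray between -0.005 and 0.045 m and linear speed of each of bung1, bung2, bung3, tube1, tube2, tube3 below 0.03 m/s and x of bung2 in the frame of tray between -0.072 and 0.072 m and y of bung2 in the frame of tray between -0.063 and 0.063 m and z of bung2 in the frame of tray between -0.005 and 0.045 m and x of bung3 in the frame of tray between -0.072 and 0.072 m and y of bung3 in the frame of tray between -0.063 and 0.063 m and z of bung3 in the frame of tray between -0.005 and 0.045 m and ((x of tube1 in the frame of slot1 between -0.007 and 0.007 m and y of tube1 in the frame of slot1 between -0.007 and 0.007 m and z of tube1 in the frame of slot1 between -0.004 and 0.006 m) or (x of tube1 in the frame of slot2 between -0.007 and 0.007 m and y of tube1 in the frame of slot2 between -0.007 and 0.007 m and z of tube1 in the frame of slot2 between -0.004 and 0.006 m) or (x of tube1 in the frame of slot3 between -0.007 and 0.007 m and y of tube1 in the frame of slot3 between -0.007 and 0.007 m and z of tube1 in the frame of slot3 between -0.004 and 0.006 m)) and angle between each of tube1, tube2, tube3's own z axis and vertical below 0.15 rad and ((x of tube2 in the frame of slot1 between -0.007 and 0.007 m and y of tube2 in the frame of slot1 between -0.007 and 0.007 m and z of tube2 in the frame of slot1 between -0.004 and 0.006 m) or (x of tube2 in the frame of slot2 between -0.007 and 0.007 m and y of tube2 in the frame of slot2 between -0.007 and 0.007 m and z of tube2 in the frame of slot2 between -0.004 and 0.006 m) or (x of tube2 in the frame of slot3 between -0.007 and 0.007 m and y of tube2 in the frame of slot3 between -0.007 and 0.007 m and z of tube2 in the frame of slot3 between -0.004 and 0.006 m)) and ((x of tube3 in the frame of slot1 between -0.007 and 0.007 m and y of tube3 in the frame of slot1 between -0.007 and 0.007 m and z of tube3 in the frame of slot1 between -0.004 and 0.006 m) or (x of tube3 in the frame of slot2 between -0.007 and 0.007 m and y of tube3 in the frame of slot2 between -0.007 and 0.007 m and z of tube3 in the frame of slot2 between -0.004 and 0.006 m) or (x of tube3 in the frame of slot3 between -0.007 and 0.007 m and y of tube3 in the frame of slot3 between -0.007 and 0.007 m and z of tube3 in the frame of slot3 between -0.004 and 0.006 m)) and value of joint handle below 0.15 rad), for 0.2 s.
3. the isolator is turned back to ON (value of joint handle above 1.15 rad), for 0.2 s.
At the end, for the whole second after the job is handed in: Isolator at ON (over 1.15 rad); every stopper at rest in the tray (origin inside its walls, under 45 mm above the desk); every tube upright (0.15 rad), at rest, origin within 7 mm of a slot's home along and across it, flange under the plate (x of bung1 in the frame of tray between -0.072 and 0.072 m and y of bung1 in the frame of tray between -0.063 and 0.063 m and z of bung1 in the frame of tray between -0.005 and 0.045 m and linear speed of each of bung1, bung2, bung3, tube1, tube2, tube3 below 0.03 m/s and x of bung2 in the frame of tray between -0.072 and 0.072 m and y of bung2 in the frame of tray between -0.063 and 0.063 m and z of bung2 in the frame of tray between -0.005 and 0.045 m and x of bung3 in the frame of tray between -0.072 and 0.072 m and y of bung3 in the frame of tray between -0.063 and 0.063 m and z of bung3 in the frame of tray between -0.005 and 0.045 m and ((x of tube1 in the frame of slot1 between -0.007 and 0.007 m and y of tube1 in the frame of slot1 between -0.007 and 0.007 m and z of tube1 in the frame of slot1 between -0.004 and 0.006 m) or (x of tube1 in the frame of slot2 between -0.007 and 0.007 m and y of tube1 in the frame of slot2 between -0.007 and 0.007 m and z of tube1 in the frame of slot2 between -0.004 and 0.006 m) or (x of tube1 in the frame of slot3 between -0.007 and 0.007 m and y of tube1 in the frame of slot3 between -0.007 and 0.007 m and z of tube1 in the frame of slot3 between -0.004 and 0.006 m)) and angle between each of tube1, tube2, tube3's own z axis and vertical below 0.15 rad and ((x of tube2 in the frame of slot1 between -0.007 and 0.007 m and y of tube2 in the frame of slot1 between -0.007 and 0.007 m and z of tube2 in the frame of slot1 between -0.004 and 0.006 m) or (x of tube2 in the frame of slot2 between -0.007 and 0.007 m and y of tube2 in the frame of slot2 between -0.007 and 0.007 m and z of tube2 in the frame of slot2 between -0.004 and 0.006 m) or (x of tube2 in the frame of slot3 between -0.007 and 0.007 m and y of tube2 in the frame of slot3 between -0.007 and 0.007 m and z of tube2 in the frame of slot3 between -0.004 and 0.006 m)) and ((x of tube3 in the frame of slot1 between -0.007 and 0.007 m and y of tube3 in the frame of slot1 between -0.007 and 0.007 m and z of tube3 in the frame of slot1 between -0.004 and 0.006 m) or (x of tube3 in the frame of slot2 between -0.007 and 0.007 m and y of tube3 in the frame of slot2 between -0.007 and 0.007 m and z of tube3 in the frame of slot2 between -0.004 and 0.006 m) or (x of tube3 in the frame of slot3 between -0.007 and 0.007 m and y of tube3 in the frame of slot3 between -0.007 and 0.007 m and z of tube3 in the frame of slot3 between -0.004 and 0.006 m)) and value of joint handle above 1.15 rad); the robot touches nothing.
It fails at once if a neck is drawn up more than 8 mm (value of joint any of neck1, neck2, neck3 above 0.008 m).
It fails at once if the weight is moved more than 40 mm (distance of weight from where it was at the start of the episode above 0.04 m).
It fails at once if the paste_jar is moved more than 40 mm (distance of paste_jar from where it was at the start of the episode above 0.04 m).
It fails at once if the loupe is moved more than 40 mm (distance of loupe from where it was at the start of the episode above 0.04 m).
Of bung1, bung2, bung3 only 2 to 3 are there at a start; the rules pass over those that are not, and their reading is None.
Of tube1, tube2, tube3 only 2 to 2 are there at a start; the rules pass over those that are not, and their reading is None.
At some moment in a run one of tube1, tube2, tube3 may be knocked a few centimetres aside while the robot is not near it.
It also fails if it takes over 210 s, if anything falls off the work surface, if the arm or the gripper's body presses on something with over 40 N, if the wrist force passes 120 N, or if a joint passes its speed limit or range.

## Working session

There is one attempt and no reset: what is moved stays moved. The work goes in short steps, Python scripts to look and compute and a tool call to move; the robot and the scene stay as the last step left them, time stands still between calls to the robot, and variables do not carry over. Pictures are saved under pics/ and viewed, at most 14 in all, crops included, and the job is handed in when it is done.

Besides the shell and the picture viewer there is one more tool, called after "Emit:" by a JSON object that holds its "op" and its "data". drive_tool: Moves the arm, as the interface text tells. Its arguments: {"type":"object","properties":{"deltas":{"type":"string"}},"required":["deltas"]}

```bash
mkdir -p pics; cat > h.py <<'E'
import numpy as np,cv2
from rig import bot,imaging
def cap(n,f=None):
    m=imaging.camera_model(n); im=np.array(imaging.capture(n))
    if f: cv2.imwrite(f'pics/{f}.png',im[:,:,::-1])
    return im,m
def ray(m,u,v,fish=False):
    x=(u-m['cx'])/m['fx'];y=(v-m['cy'])/m['fy']
    if fish:
        r=np.hypot(x,y); s=np.sin(r)/max(r,1e-9); d=np.array([x*s,y*s,np.cos(r)])
    else: d=np.array([x,y,1.])
    T=np.array(m['T']); return T[:3,3],T[:3,:3]@d
def onz(m,u,v,z,fish=False):
    o,d=ray(m,u,v,fish); return o+d*(z-o[2])/d[2]
def proj(m,p):
    T=np.array(m['T']); q=T[:3,:3].T@(np.array(p)-T[:3,3]); return m['fx']*q[0]/q[2]+m['cx'],m['fy']*q[1]/q[2]+m['cy']
E
python3 - <<'E'
from h import *
a,m=cap('scene','s0');b,m2=cap('top','t0')
for k in(m,m2):print(k['fx'],k['cx'],k['cy'],np.round(np.array(k['T']),3).tolist())
big=cv2.resize(b[:,:,::-1],(800,600));cv2.imwrite('pics/t0b.png',big)
E
```

```text
399.8898306934076 275.6944037529245 209.9671044265 [[0.041, 0.587, -0.809, 1.361], [0.999, -0.013, 0.041, -0.11], [0.014, -0.81, -0.587, 0.619], [0.0, 0.0, 0.0, 1.0]]
385.48934507667934 273.1857218773516 217.19914344172625 [[0.023, -0.999, 0.047, 0.563], [-0.999, -0.024, -0.022, -0.044], [0.023, -0.047, -0.999, 1.102], [0.0, 0.0, 0.0, 1.0]]
```

View pics/t0b.png

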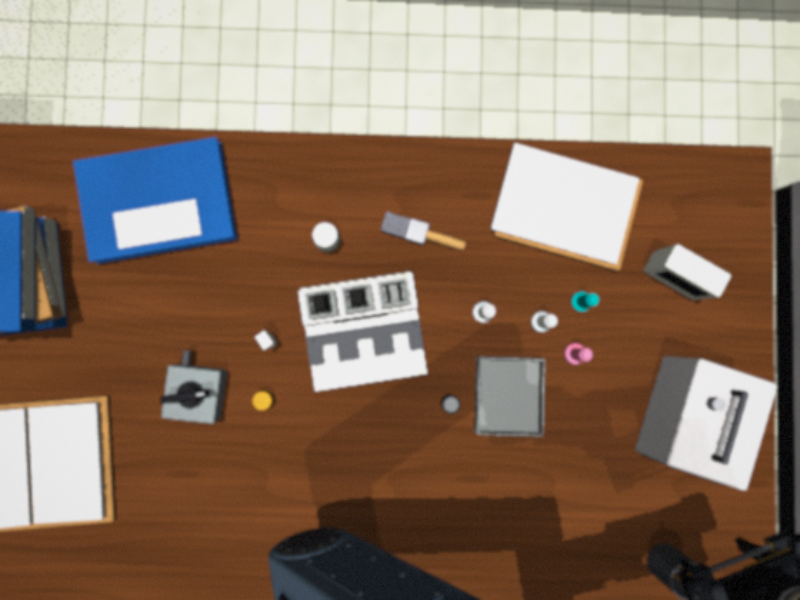

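View pics/s0.png

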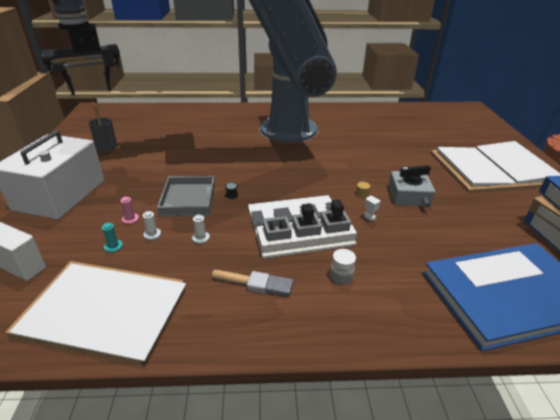

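```bash
python3 - <<'E'
from h import *
b=cv2.imread('pics/t0.png')[180:310,100:400]
cv2.imwrite('pics/t0c.png',cv2.resize(b,None,fx=2.6667,fy=2.6667,interpolation=cv2.INTER_CUBIC))
s=bot.read_state();print(np.round(s['tcp_rot'],3).tolist(),s['position'],s['force'],s['time_s'])
E
```

```text
[[0.931, 0.365, -0.0], [0.365, -0.931, 0.002], [0.0, -0.002, -1.0]] [ 0.22810303 -0.58117714  0.22167217] [-0.53243055  1.26450554 -0.55286956] 0.1
```

View pics/t0c.png

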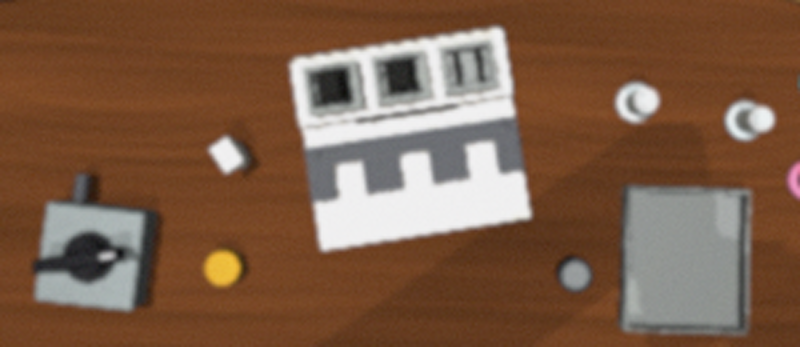

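```bash
cat >> h.py <<'E'
def yaw(a,b): return np.degrees(np.arctan2(*(np.array(b)-a)[1::-1]))
E
python3 - <<'E'
from h import *
m=imaging.camera_model('top')
P=lambda c,z:onz(m,100+c[0]/2.6667,180+c[1]/2.6667,z)
L=dict(plL=((313,200),.024),plR=((524,170),.024),bsL=((321,250),.010),bsR=((531,217),.010),
 hL=((34,266),.092),hR=((122,252),.092),hub=((90,257),.066),iTL=((48,202),.05),iBL=((36,300),.05),iBR=((134,309),.05),iTR=((150,210),.05),
 b3=((333,86),.102),b2=((400,75),.102),p1=((469,66),.062),
 t1=((646,100),.062),t2=((761,118),.062),f1=((634,102),.005),f2=((745,121),.005),
 trTL=((624,188),.03),trBR=((750,330),.03),trBL=((622,330),.03),trTR=((750,189),.03),w=((223,268),.03),l=((574,274),.032))
R={k:P(*v) for k,v in L.items()}
for k,v in R.items():print(k,np.round(v*1000,1)[:2])
print('yaw sampler y-axis',yaw(R['plR'],R['plL'])-90,yaw(R['bsR'],R['bsL'])-90,'handle',yaw(R['hR'],R['hL']),'iso',yaw(R['iBL'],R['iTL']),yaw(R['iBR'],R['iTR']),yaw(R['iBR'],R['iBL']))
E
```

```text
plL [505.4  85.7]
plR [ 541.5 -133.9]
bsL [452.4  77.4]
bsR [ 491.7 -143.5]
hL [439.6 344.6]
hR [454.8 260.7]
hub [446.4 299.9]
iTL [499.  349.5]
iBL [400.5 357.3]
iBR [393.5 259.1]
iTR [493.1 246.8]
b3 [620.4  60.2]
b2 [632.7  -4.5]
p1 [646.3 -72.7]
t1 [ 616.1 -253.5]
t2 [ 600.5 -371.5]
f1 [ 616.5 -252.1]
f2 [ 599.  -372.2]
trTL [ 525.2 -238.3]
trBR [ 380.9 -372. ]
trBL [ 378.3 -238.4]
trTR [ 527.1 -370.6]
w [433.9 175.3]
l [ 435.3 -187.2]
yaw sampler y-axis 9.339596646123411 10.09593252063172 handle 100.25335041041048 iso -4.577181373003471 -7.057914469189341 85.8744106961609
```

Emit:
{"op": "drive_tool", "data": {"deltas": "87 40 30 0 0.12;87 80 60 0 0.24;87 120 90 0 0.36;87 160 120 0 0.48;87 200 150 0 0.6;87 230 190 0 0.72;87 250 235 0 0.84;87 260 280 0 0.96;87 265 330 0 1.08;87 265 380 0 1.2;87 265 430 0 1.32;87 265 480 0 1.372"}}

```text
time_s: 1.3
position: [0.4927, -0.1, 0.2223]
tcp_rot: [[-0.177, 0.984, -0.001], [0.984, 0.177, 0.0], [0.001, -0.0, -1.0]]
force: [0.7, -0.3, 0.8]
opening: 0.999
grasp_force: 0.0
```

Emit:
{"op": "drive_tool", "data": {"deltas": "87 0 50 0 0;87 0 100 0 0;87 0 150 0 0;87 0 200 0 0;87 0 250 0 0;87 -10 300 0 0;87 -20 350 0 0;87 -46 400 0 0;87 -46 402 0 0;87 -46 402 0 0"}}

```text
time_s: 2.3
position: [0.446, 0.3012, 0.2222]
tcp_rot: [[-0.178, 0.984, -0.001], [0.984, 0.178, -0.001], [-0.0, -0.001, -1.0]]
force: [0.1, -0.3, 0.2]
opening: 0.998
grasp_force: 0.0
```

```bash
python3 - <<'E'
from h import *
s=bot.read_state();print(s['position'],np.round(s['tcp_rot'],3).tolist(),s['joint_positions'],s['time_s'])
cap('wrist','w1')
m=imaging.camera_model('wrist');print(m['fx'],m['cx'],m['cy'],np.round(m['T'],3).tolist())
E
```

```text
[0.44596533 0.30124063 0.22217973] [[-0.178, 0.984, -0.001], [0.984, 0.178, -0.001], [-0.0, -0.001, -1.0]] [ 2.21449005e+01  2.35954602e+01  9.45541056e+01 -1.86191289e-02
  6.19032616e+01  1.18967067e+01] 2.3
325.19226210127806 280.84551327172215 215.17634185116788 [[0.984, 0.172, 0.043, 0.434], [0.177, -0.954, -0.241, 0.365], [-0.0, 0.245, -0.97, 0.384], [0.0, 0.0, 0.0, 1.0]]
```

View pics/w1.png

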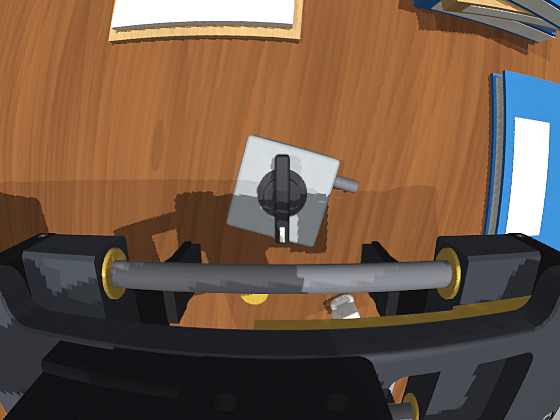

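```bash
python3 - <<'E'
from h import *
m=imaging.camera_model('wrist')
a=onz(m,281.5,154,.092,True);b=onz(m,282.5,242,.092,True);c=onz(m,281.5,193,.07,True)
print(a,b,(a+b)/2,c,yaw(b,a))
E
```

```text
[0.43767949 0.3477557  0.092     ] [0.45329401 0.26660388 0.092     ] [0.44548675 0.30717979 0.092     ] [0.44473858 0.30885304 0.07      ] 100.89124427584548
```

Emit:
{"op": "drive_tool", "data": {"deltas": "60 0 5 -40 0;60 0 5 -85 0;60 0 5 -125 0;60 0 5 -152 0;40 0 5 -152 0;0 0 5 -152 0;0 0 5 -152 0;0 0 5 -152 0;0 0 5 -152 0;0 0 5 -152 0"}}

```text
time_s: 3.35
position: [0.4477, 0.3052, 0.0715]
tcp_rot: [[-0.174, 0.985, 0.002], [0.985, 0.174, 0.001], [0.0, 0.002, -1.0]]
force: [0.5, 0.2, 0.0]
opening: 0.227
grasp_force: 0.0
```

Emit:
{"op": "drive_tool", "data": {"deltas": "0 0 0 0 0.14;0 0 0 0 0.28;0 0 0 0 0.42;0 0 0 0 0.56;0 0 0 0 0.7;0 0 0 0 0.84;0 0 0 0 0.98;0 0 0 0 1.12;0 0 0 0 1.24;0 0 0 0 1.3;0 0 0 0 1.3;0 0 0 0 1.3"}}

```text
time_s: 4.55
position: [0.4482, 0.3076, 0.0713]
tcp_rot: [[-0.995, 0.096, 0.003], [0.096, 0.995, 0.004], [-0.003, 0.005, -1.0]]
force: [1.0, 7.3, -0.7]
opening: 0.158
grasp_force: 29.9
```

Emit:
{"op": "drive_tool", "data": {"deltas": "40 0 0 0 0;60 0 0 0 0;60 0 0 0 0;60 0 0 50 0;60 0 0 100 0;60 0 0 150 0"}}

```text
time_s: 5.15
position: [0.4467, 0.3043, 0.2215]
tcp_rot: [[-0.995, 0.096, -0.002], [0.096, 0.995, -0.001], [0.002, -0.001, -1.0]]
force: [1.4, 0.6, -0.4]
opening: 0.617
grasp_force: 0.0
```

Emit:
{"op": "drive_tool", "data": {"deltas": "60 30 -35 0 -0.14;60 60 -70 0 -0.28;60 90 -105 0 -0.42;60 120 -140 0 -0.56;60 150 -175 0 -0.7;60 170 -210 0 -0.84;60 177 -245 0 -0.98;60 177 -275 0 -1.12;60 177 -275 0 -1.24;60 177 -275 0 -1.306;60 177 -275 0 -1.306;60 177 -275 0 -1.306"}}

```text
time_s: 6.35
position: [0.6239, 0.0297, 0.2204]
tcp_rot: [[-0.169, 0.986, -0.001], [0.986, 0.169, -0.0], [-0.0, -0.001, -1.0]]
force: [-0.0, 0.1, 0.2]
opening: 0.688
grasp_force: 0.0
```

```bash
python3 - <<'E'
from h import *
s=bot.read_state();print(s['position'],np.round(s['tcp_rot'],3).tolist(),s['force'])
im,m=cap('wrist','w2');cap('top','t2')
c=cv2.imread('pics/t2.png')[250:300,105:165];c=cv2.resize(c,(360,300))
w=cv2.imread('pics/w2.png');w[120:420,0:360]=c if False else w[120:420,0:360]
o=np.hstack([w[:420],np.zeros((420,240,3),np.uint8)]);o[:200,560:]=cv2.resize(c,(240,200));cv2.imwrite('pics/w2b.png',o)
E
```

```text
[0.62390357 0.02974876 0.22041891] [[-0.169, 0.986, -0.001], [0.986, 0.169, -0.0], [-0.0, -0.001, -1.0]] [-0.04210475  0.14292066  0.24072881]
```

View pics/w2b.png

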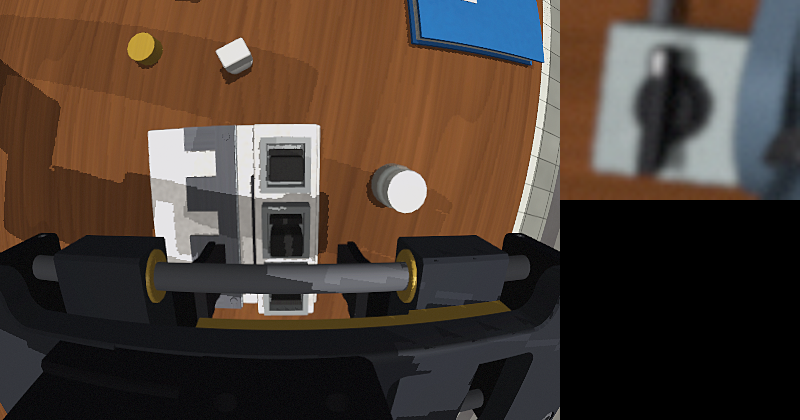

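```bash
python3 - <<'E'
from h import *
m=imaging.camera_model('wrist');R=lambda u,v,z:onz(m,u,v,z,True)
a=R(286.5,165,.062);b=R(287,231.5,.062);print(a,b,np.linalg.norm(a-b),yaw(b,a)-90)
print(R(286,163,.102),R(286,228,.102))
print('front pl',R(187,127,.024),R(148,130,.01),'slot3',R(187,163,.024))
w=cv2.imread('pics/w2.png')[110:320,240:330];cv2.imwrite('pics/w2c.png',cv2.resize(w,None,fx=2.85,fy=2.85,interpolation=cv2.INTER_CUBIC))
E
```

```text
[0.62214832 0.06659462 0.062     ] [ 6.34559982e-01 -5.71544862e-04  6.20000000e-02] 0.06830331937399671 10.469605256381172
[0.62011509 0.07174189 0.102     ] [0.63023874 0.01441034 0.102     ]
front pl [0.50615338 0.08832136 0.024     ] [0.45293075 0.07899093 0.01      ] slot3 [0.51192885 0.04787576 0.024     ]
```

View pics/w2c.png

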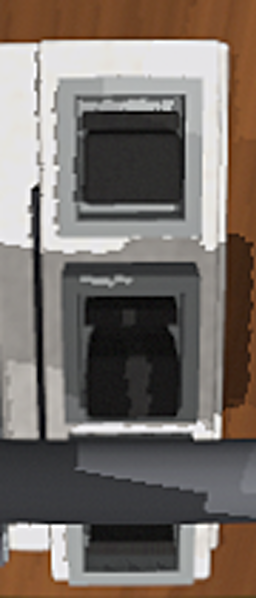

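```bash
python3 - <<'E'
from h import *
m=imaging.camera_model('wrist');R=lambda u,v,z:onz(m,u,v,z,True)
print(R(288,164.7,.062),R(287,168.6,.102),R(240+136/2.85,110+341/2.85,.062),R(240+133/2.85,110+380/2.85,.102))
E
```

```text
[0.62355261 0.0671434  0.062     ] [0.62180823 0.0670938  0.102     ] [0.63493892 0.00151296 0.062     ] [6.33388644e-01 1.69928240e-04 1.02000000e-01]
```

Emit:
{"op": "drive_tool", "data": {"deltas": "60 -1 37 -50 0;60 -1 37 -100 0;60 -1 37 -132 0;45 -1 37 -132 0;20 -1 37 -132 0;20 -1 37 -132 0;20 -1 37 -132 0;20 -1 37 -132 0;20 -1 37 -132 0"}}

```text
time_s: 7.35
position: [0.6239, 0.0666, 0.091]
tcp_rot: [[-0.168, 0.986, 0.002], [0.986, 0.168, -0.001], [-0.001, 0.002, -1.0]]
force: [-3.0, -0.7, 7.1]
opening: 0.338
grasp_force: 30.0
```

Emit:
{"op": "drive_tool", "data": {"deltas": "20 -0.5 2.5 0 0;20 -0.9 5 0 0"}}

```text
time_s: 7.55
position: [0.6235, 0.0695, 0.091]
tcp_rot: [[-0.17, 0.985, 0.003], [0.985, 0.17, -0.005], [-0.005, 0.002, -1.0]]
force: [-1.6, -7.4, 6.7]
opening: 0.338
grasp_force: 30.0
```

Emit:
{"op": "drive_tool", "data": {"deltas": "20 0.9 -5 1 0;20 1.7 -10 2 0;20 2.3 -13 2.5 0;20 1.7 -10 3 0;20 0.9 -5 3 0;20 0 0 3 0;20 -0.5 3 3 0;20 -0.5 3 3 0"}}

```text
time_s: 8.35
position: [0.6226, 0.0722, 0.0925]
tcp_rot: [[-0.171, 0.985, 0.002], [0.985, 0.171, -0.006], [-0.006, 0.001, -1.0]]
force: [-1.3, -7.3, 3.8]
opening: 0.341
grasp_force: 30.0
```

```bash
python3 - <<'E'
from h import *
a,m=cap('scene','s3')
u,v=map(int,proj(m,[.623,.067,.085]));c=cv2.imread('pics/s3.png')[v-60:v+50,u-70:u+70]
cv2.imwrite('pics/s3c.png',cv2.resize(c,None,fx=5,fy=5,interpolation=cv2.INTER_CUBIC))
E
```

```text
(no output)
```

View pics/s3c.png

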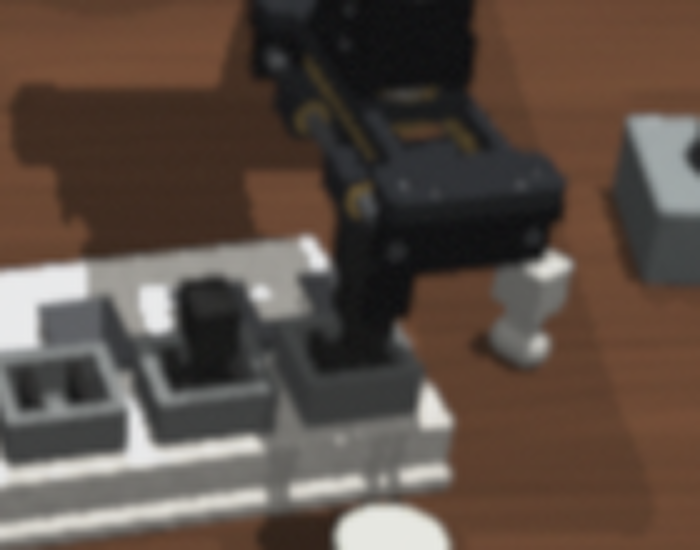

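Emit:
{"op": "drive_tool", "data": {"deltas": "20 0.9 -6 1 0;20 1.9 -11 1.5 0;20 3 -18 2 0;20 3 -18 2 0;20 1.9 -11 2.5 0;20 0.9 -5 3 0;20 -0.3 2 3.5 0;20 -0.3 2 3.5 0"}}

```text
time_s: 9.2
position: [0.6219, 0.0753, 0.0956]
tcp_rot: [[-0.171, 0.985, 0.001], [0.985, 0.171, -0.004], [-0.005, 0.0, -1.0]]
force: [-0.9, -4.8, 2.5]
opening: 0.345
grasp_force: 30.0
```

Emit:
{"op": "drive_tool", "data": {"deltas": "20 0.9 -6 0.5 0;20 1.9 -12 1 0;20 3.2 -20 1.5 0;20 3.2 -20 1.5 0"}}

```text
time_s: 9.6
position: [0.6244, 0.0587, 0.0968]
tcp_rot: [[-0.166, 0.986, -0.001], [0.986, 0.166, 0.004], [0.004, -0.0, -1.0]]
force: [-0.8, 4.5, 3.8]
opening: 0.345
grasp_force: 30.0
```

Emit:
{"op": "drive_tool", "data": {"deltas": "20 -1 6 1 0;20 -2 12 2 0;20 -3.2 20 2.5 0;20 -3.2 20 3 0;20 -2.2 14 3.5 0;20 -1 7 4 0;20 0 0 4.5 0;20 0 0 5 0;20 -1 6 5.5 0;20 -1.6 10 6 0;20 -1.6 10 6 0"}}

```text
time_s: 10.7
position: [0.6236, 0.065, 0.1029]
tcp_rot: [[-0.171, 0.985, 0.001], [0.985, 0.171, -0.005], [-0.005, 0.0, -1.0]]
force: [0.1, -4.8, 1.0]
opening: 0.341
grasp_force: 30.0
```

```bash
python3 - <<'E'
from h import *
a,m=cap('scene','s4')
u,v=map(int,proj(m,[.623,.067,.085]));c=cv2.imread('pics/s4.png')[v-60:v+50,u-70:u+70]
cv2.imwrite('pics/s4c.png',cv2.resize(c,None,fx=5,fy=5,interpolation=cv2.INTER_CUBIC))
E
```

```text
(no output)
```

View pics/s4c.png

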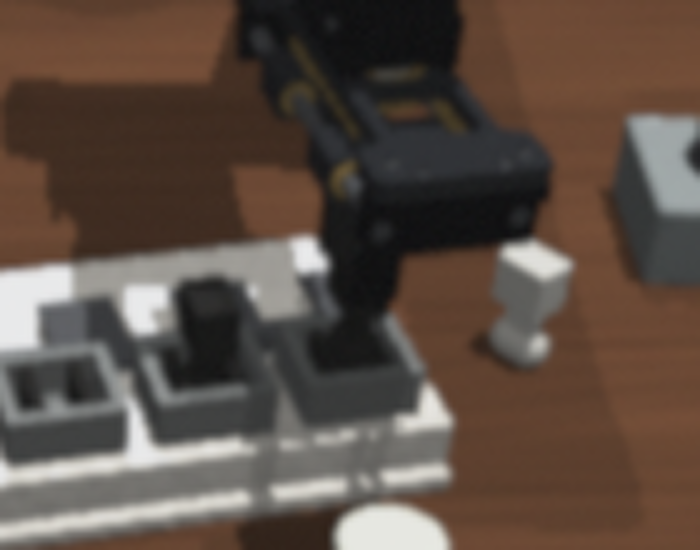

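Emit:
{"op": "drive_tool", "data": {"deltas": "40 0 0 0 0;50 0 0 0 0;50 0 0 0 0;50 0 0 40 0;50 0 0 80 0;50 -40 0 115 0;50 -80 0 115 0;50 -80 0 115 0"}}

```text
time_s: 11.55
position: [0.5356, 0.0681, 0.2176]
tcp_rot: [[-0.169, 0.986, -0.008], [0.986, 0.169, 0.001], [0.002, -0.008, -1.0]]
force: [0.2, -0.1, -0.8]
opening: 0.573
grasp_force: 0.0
```

```bash
python3 - <<'E'
from h import *
a,m=cap('scene','s5')
u,v=map(int,proj(m,[.623,.067,.085]));c=cv2.imread('pics/s5.png')[v-60:v+50,u-70:u+70]
cv2.imwrite('pics/s5c.png',cv2.resize(c,None,fx=5,fy=5,interpolation=cv2.INTER_CUBIC))
for z in(.062,.074,.102,.11,.12):
  for p in([.6225,.067],[.6345,-.001]):
    x,y=proj(m,[*p,z]);print(z,((x-u+70)*5,(y-v+60)*5))
E
```

```text
0.062 (np.float64(347.91812721959445), np.float64(342.2843824033192))
0.062 (np.float64(205.23037428204276), np.float64(359.96771297594694))
0.074 (np.float64(350.5497418429596), np.float64(321.51199176038017))
0.074 (np.float64(206.7965911293325), np.float64(339.047174724352))
0.102 (np.float64(356.8488606296904), np.float64(271.7905184935448))
0.102 (np.float64(210.54685688280188), np.float64(288.95348668564577))
0.11 (np.float64(358.69068545324325), np.float64(257.2522557893427))
0.11 (np.float64(211.64376367688192), np.float64(274.3016965560116))
0.12 (np.float64(361.02005509825943), np.float64(238.8656060920519))
0.12 (np.float64(213.0312577266676), np.float64(255.7684248748734))
```

View pics/s5c.png

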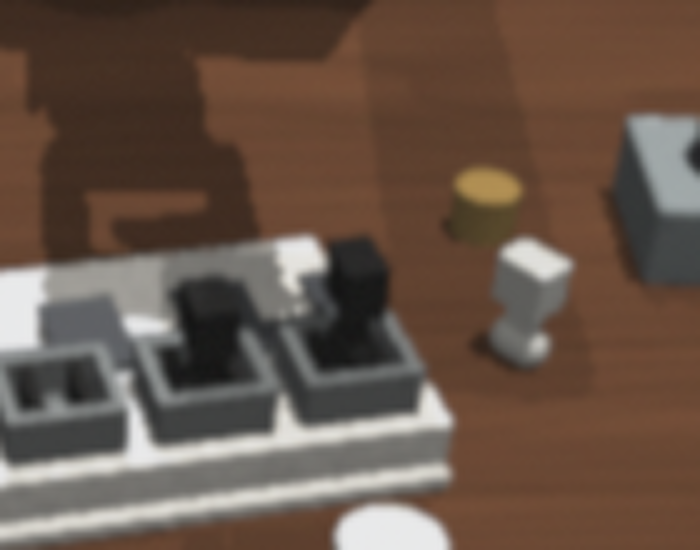

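Emit:
{"op": "drive_tool", "data": {"deltas": "55 40 0 0 0;55 80 0 0 0;55 80 0 0 0;55 80 0 -50 0;55 80 0 -90 0;55 80 0 -117 0;40 80 0 -117 0;20 80 0 -117 0;20 80 0 -117 0;20 80 0 -117 0;20 80 0 -117 0"}}

```text
time_s: 12.7
position: [0.6242, 0.0669, 0.1026]
tcp_rot: [[-0.168, 0.986, 0.003], [0.986, 0.168, -0.0], [-0.001, 0.003, -1.0]]
force: [-0.9, -0.1, 4.3]
opening: 0.345
grasp_force: 30.0
```

Emit:
{"op": "drive_tool", "data": {"deltas": "20 -1 6 1 0;20 -1.7 10 2 0;20 -0.9 5 3 0;20 0.9 -5 4 0;20 1.7 -10 4.5 0;20 0.9 -5 5.5 0;20 -0.9 5 6.5 0;20 -1.7 10 7 0;20 -0.9 5 7.5 0;20 0.9 -5 8 0;20 1.7 -10 8.5 0;20 0.9 -5 9 0"}}

```text
time_s: 13.9
position: [0.6244, 0.0605, 0.1096]
tcp_rot: [[-0.167, 0.986, 0.0], [0.986, 0.167, -0.001], [-0.001, 0.0, -1.0]]
force: [-0.1, -0.7, -0.4]
opening: 0.336
grasp_force: 30.0
```

Emit:
{"op": "drive_tool", "data": {"deltas": "20 -0.9 5 1 0;20 -2.7 15 2 0;20 -1 5 3 0;20 0 0 5 0;20 0 0 8 0;20 0 0 20 0;20 0 0 50 0;20 0 0 90 0"}}

```text
time_s: 14.7
position: [0.6226, 0.0619, 0.1993]
tcp_rot: [[-0.168, 0.986, -0.004], [0.986, 0.168, 0.0], [0.001, -0.004, -1.0]]
force: [-0.1, 0.1, -0.4]
opening: 0.345
grasp_force: 30.0
```

Emit:
{"op": "drive_tool", "data": {"deltas": "20 0 -45 0 0;20 0 -90 0 0;20 -15 -135 0 0;20 -40 -175 0 0;20 -65 -215 0 0;20 -90 -255 0 0;20 -115 -295 0 0;20 -145 -330 0 0;20 -175 -360 0 0;20 -198 -367 0 0;20 -198 -367 -30 0;20 -198 -367 -70 0"}}

```text
time_s: 15.9
position: [0.427, -0.3079, 0.1319]
tcp_rot: [[-0.166, 0.986, 0.006], [0.986, 0.166, -0.006], [-0.007, 0.005, -1.0]]
force: [0.9, -0.3, -0.0]
opening: 0.345
grasp_force: 30.0
```

Emit:
{"op": "drive_tool", "data": {"deltas": "20 0 0 -30 0;20 0 0 -55 0;20 0 0 -67 0;20 0 0 -70 0;20 0 0 -70 0;33 0 0 -70 0;50 0 0 -70 0;50 0 0 -70 0;50 0 0 -30 0;50 0 0 20 0;50 0 0 70 0;50 0 0 140 0"}}

```text
time_s: 17.1
position: [0.4257, -0.3047, 0.2519]
tcp_rot: [[-0.168, 0.986, 0.0], [0.986, 0.168, -0.0], [-0.0, 0.0, -1.0]]
force: [1.8, -1.1, -0.1]
opening: 0.572
grasp_force: 0.0
```

Emit:
{"op": "drive_tool", "data": {"deltas": "55 45 10 0 0;55 85 40 0 0;55 120 75 0 0;55 155 110 0 0;55 190 145 0 0;55 210 185 0 0;55 210 230 0 0;55 210 270 0 0;55 210 305 0 0;55 210 305 0 0;55 210 305 -35 0"}}

```text
time_s: 18.2
position: [0.64, 0.0005, 0.2198]
tcp_rot: [[-0.171, 0.985, 0.013], [0.985, 0.171, -0.003], [-0.005, 0.012, -1.0]]
force: [0.7, 0.3, 0.2]
opening: 0.63
grasp_force: 0.0
```

```bash
python3 - <<'E'
from h import *
s=bot.read_state();print(s['position'],s['time_s'],s['force'])
cap('scene','s6');a,m=cap('top','t6')
o=np.hstack([cv2.resize(cv2.imread('pics/s6.png')[150:260,60:440],(800,232))]);
p=cv2.resize(cv2.imread('pics/t6.png')[180:310,100:430],(800,315))
cv2.imwrite('pics/b6.png',np.vstack([o,p]))
E
```

```text
[6.39992745e-01 4.91241364e-04 2.19772312e-01] 18.2 [0.72132453 0.29481531 0.22148245]
```

View pics/b6.png

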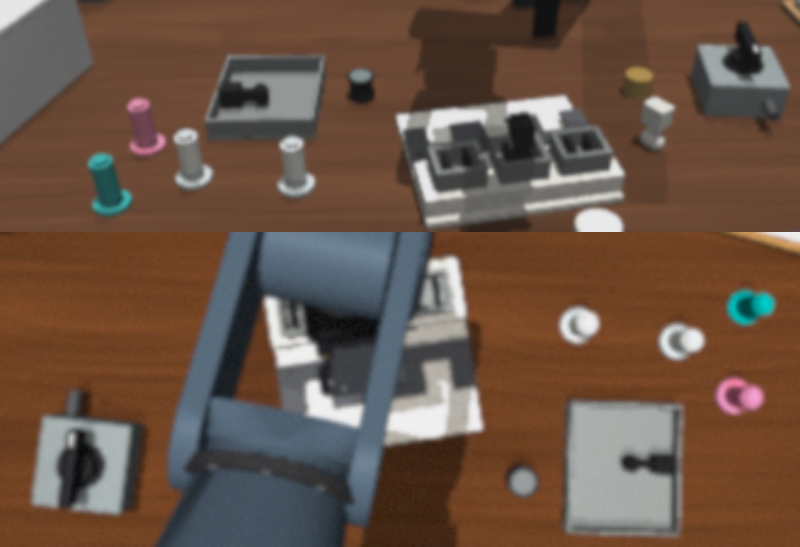

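Emit:
{"op": "drive_tool", "data": {"deltas": "60 -4 -2 -40 0;60 -4 -2 -80 0;60 -4 -2 -110 0;60 -4 -2 -127 0;45 -4 -2 -127 0;20 -4 -2 -127 0;20 -4 -2 -127 0;20 -4 -2 -127 0;20 -4 -2 -127 0;20 -4 -2 -127 0"}}

```text
time_s: 19.3
position: [0.6334, -0.0022, 0.0891]
tcp_rot: [[-0.168, 0.986, 0.004], [0.986, 0.168, -0.001], [-0.001, 0.003, -1.0]]
force: [0.9, 0.0, 4.2]
opening: 0.341
grasp_force: 30.0
```

Emit:
{"op": "drive_tool", "data": {"deltas": "20 -0.9 5 0 0;20 -1.5 9 0.5 0;20 0 0 1.5 0;20 1.5 -9 2 0;20 1.5 -9 2 0;20 0 0 3 0;20 -1.7 10 3.5 0;20 -1.7 10 3.5 0"}}

```text
time_s: 20.1
position: [0.6315, 0.0067, 0.0918]
tcp_rot: [[-0.17, 0.985, 0.003], [0.985, 0.17, -0.004], [-0.005, 0.002, -1.0]]
force: [1.2, -3.4, 2.5]
opening: 0.34
grasp_force: 30.0
```

Works as before; carry on rocking with checks of the vertical force.

Emit:
{"op": "drive_tool", "data": {"deltas": "20 1.7 -10 1 0;20 3.3 -20 1.5 0;20 3.3 -20 2 0;20 1.7 -10 3 0;20 0 0 3.5 0;20 0 0 4 0;20 1.7 -10 5 0;20 3.3 -20 5.5 0;20 3.3 -20 6 0"}}

```text
time_s: 21.0
position: [0.6334, -0.0104, 0.097]
tcp_rot: [[-0.166, 0.986, -0.001], [0.986, 0.166, 0.005], [0.005, -0.0, -1.0]]
force: [2.9, 5.7, -1.0]
opening: 0.342
grasp_force: 30.0
```

Emit:
{"op": "drive_tool", "data": {"deltas": "20 -1.7 10 1 0;20 -3.3 20 1.5 0;20 -3.3 20 2 0;20 -1.7 10 3 0;20 0 0 3.5 0;20 0 0 4 0;20 -1.7 10 5 0;20 -3.3 20 5.5 0;20 -3.3 20 6 0"}}

```text
time_s: 21.9
position: [0.6305, 0.0071, 0.1035]
tcp_rot: [[-0.17, 0.985, 0.001], [0.985, 0.17, -0.003], [-0.003, 0.0, -1.0]]
force: [1.7, -3.3, 2.1]
opening: 0.343
grasp_force: 30.0
```

Emit:
{"op": "drive_tool", "data": {"deltas": "20 1.7 -10 1 0;20 3.3 -20 1.5 0;20 3.3 -20 2 0;20 1.7 -10 3 0;20 0 0 3.5 0;20 0 0 4 0;20 1.7 -10 5 0;20 1.7 -10 6 0;20 1.7 -10 7 0"}}

```text
time_s: 22.8
position: [0.632, -0.0026, 0.1099]
tcp_rot: [[-0.167, 0.986, -0.0], [0.986, 0.167, 0.0], [0.0, -0.0, -1.0]]
force: [0.9, -0.7, -1.0]
opening: 0.342
grasp_force: 30.0
```

Emit:
{"op": "drive_tool", "data": {"deltas": "20 0.5 -3 1 0;20 0 0 3 0;20 0 0 6 0;20 0 0 15 0;20 0 0 50 0;20 0 0 90 0;20 0 -45 90 0;20 -5 -90 90 0;20 -30 -130 90 0;20 -60 -170 90 0;20 -90 -210 90 0;20 -120 -245 90 0"}}

```text
time_s: 24.0
position: [0.5111, -0.2489, 0.201]
tcp_rot: [[-0.168, 0.986, 0.001], [0.986, 0.168, -0.001], [-0.001, 0.001, -1.0]]
force: [0.8, 0.5, 0.4]
opening: 0.336
grasp_force: 30.0
```

Emit:
{"op": "drive_tool", "data": {"deltas": "20 -22 -38 0 0;20 -22 -38 -40 0;20 -22 -38 -80 0;20 -22 -38 -110 0;20 -22 -38 -130 0;20 -22 -38 -138 0;20 -22 -38 -138 0;40 -22 -38 -138 0;50 -22 -38 -138 0;50 -22 -38 -100 0;50 -22 -38 -50 0;50 -22 -38 0 0"}}

```text
time_s: 25.2
position: [0.4899, -0.2849, 0.2024]
tcp_rot: [[-0.168, 0.986, 0.0], [0.986, 0.168, -0.0], [-0.0, 0.0, -1.0]]
force: [1.3, -0.5, 0.0]
opening: 0.568
grasp_force: 0.0
```

Emit:
{"op": "drive_tool", "data": {"deltas": "60 20 0 0 -0.14;60 40 -5 0 -0.28;60 60 -10 0 -0.42;60 80 -15 0 -0.56;60 95 -20 0 -0.7;60 100 -25 0 -0.84;60 100 -25 0 -0.98;60 100 -25 0 -1.12;60 100 -25 0 -1.26;60 100 -25 0 -1.4;60 100 -25 0 -1.54;60 100 -25 0 -1.566"}}

```text
time_s: 26.4
position: [0.5903, -0.3101, 0.2015]
tcp_rot: [[0.985, 0.172, 0.002], [0.172, -0.985, -0.001], [0.001, 0.001, -1.0]]
force: [-0.1, 0.2, -0.1]
opening: 0.69
grasp_force: 0.0
```

```bash
python3 - <<'E'
from h import *
s=bot.read_state();print(s['position'],np.round(s['tcp_rot'],3).tolist(),s['time_s'])
im,m=cap('wrist','w7');im2,mt=cap('top','t7')
w=cv2.imread('pics/w7.png');p=cv2.resize(cv2.imread('pics/t7.png')[200:330,290:430],(323,300))
o=np.zeros((420,800,3),np.uint8);o[:,:477]=cv2.resize(w[:235],(477,200)).repeat(1,0)[:0].shape and o[:,:477]
o[:235,:560]=w[:235];o[120:420,477:]=p;cv2.imwrite('pics/b7.png',o)
E
```

```text
[ 0.59030055 -0.31011533  0.20147357] [[0.985, 0.172, 0.002], [0.172, -0.985, -0.001], [0.001, 0.001, -1.0]] 26.4
```

View pics/b7.png

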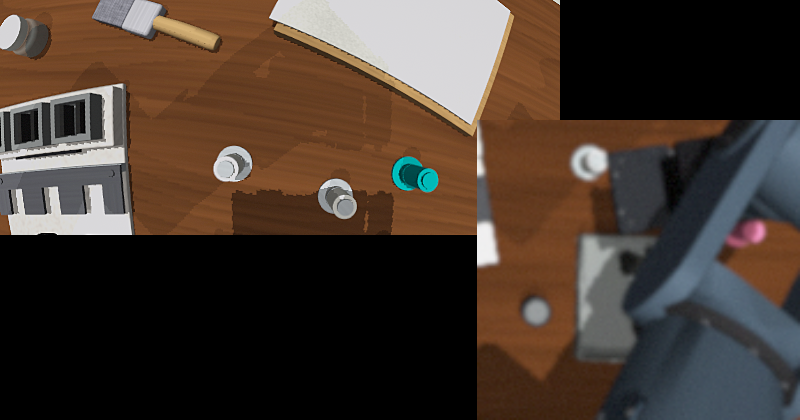

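```bash
python3 - <<'E'
from h import *
m=imaging.camera_model('wrist');R=lambda u,v,z:np.round(onz(m,u,v,z,True)*1000,1)
print(R(228,168,.062),R(234,164,.005),R(344,206,.062),R(335,196,.005))
w=cv2.imread('pics/w7.png')[130:235,0:140];cv2.imwrite('pics/w7c.png',cv2.resize(w,None,fx=5,fy=5,interpolation=cv2.INTER_CUBIC))
E
```

```text
[ 616.1 -256.    62. ] [ 614.4 -253.8    5. ] [ 599.6 -370.6   62. ] [ 598.8 -371.5    5. ]
```

View pics/w7c.png

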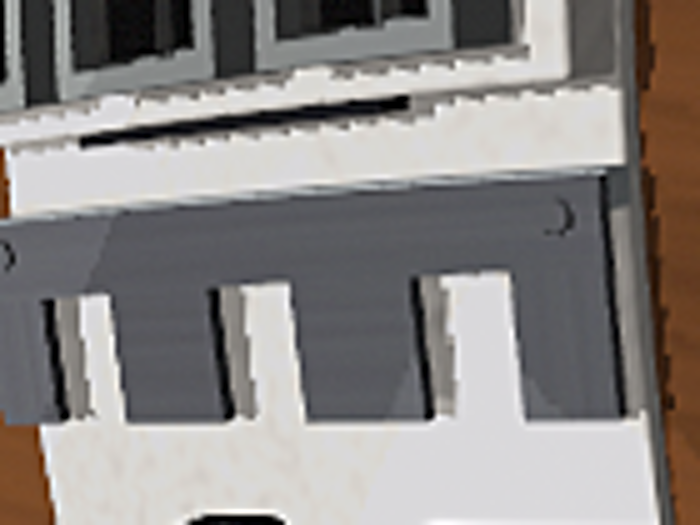

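```bash
python3 - <<'E'
from h import *
m=imaging.camera_model('wrist');R=lambda c,z:onz(m,c[0]/5,130+c[1]/5,z,True)*1000
t=np.radians(9.8);ex=np.array([np.cos(t),np.sin(t)]);ey=np.array([-ex[1],ex[0]])
for n,q in dict(s1=[(415,278),(510,272),(428,420),(525,420)],s2=[(212,288),(290,283),(228,420),(305,420)]).items():
    P=np.array([R(c,.024)[:2] for c in q]);b=(P[0]+P[1])/2;f=(P[2]+P[3])/2
    print(n,np.round(P,1).tolist(),'home from back',b-12*ex,'from front',f+24*ex,'width',np.linalg.norm(P[0]-P[1]),np.linalg.norm(P[2]-P[3]),'yaw',yaw(f,b))
O=np.array([523.5,-24.1])
for k,y in(('s1',-70),('s2',0),('s3',70)):print(k,'top est',O+24*ex+y*ey)
E
```

```text
s1 [[564.9, -73.9], [570.4, -101.9], [530.2, -79.1], [535.3, -108.0]] home from back [555.85587894 -89.94757725] from front [556.3913588  -89.48056408] width 28.492668765067137 29.340672263484713 yaw 9.202576671480216
s2 [[552.7, -5.5], [557.9, -33.4], [518.1, -11.2], [523.1, -38.9]] home from back [543.49249521 -21.48138823] from front [544.24523445 -20.93935663] width 28.403210131872846 28.160525141243404 yaw 9.138537332301022
s1 top est [559.06445451 -88.99352491]
s2 top est [547.14978956 -20.01497202]
s3 top est [535.23512462  48.96358087]
```

Emit:
{"op": "drive_tool", "data": {"deltas": "60 25 40 0 0;60 25 55 -40 0;60 25 55 -90 0;60 25 55 -135 0;60 25 55 -165 0;60 25 55 -175 0;45 25 55 -175 0;15 25 55 -175 0;15 25 55 -175 0;15 25 55 -175 0;15 25 55 -175 0;15 25 55 -175 0"}}

```text
time_s: 27.7
position: [0.6155, -0.2552, 0.0262]
tcp_rot: [[0.985, 0.173, 0.001], [0.173, -0.985, -0.001], [0.001, 0.001, -1.0]]
force: [-0.0, 0.0, 2.9]
opening: 0.264
grasp_force: 30.0
```

Emit:
{"op": "drive_tool", "data": {"deltas": "15 0 0 20 0;15 0 0 45 0;15 -30 30 45 0;15 -65 60 45 0;15 -95 90 45 0;15 -110 130 45 0;15 -115 175 45 0;15 -118 215 45 0;15 -118 226 45 0;15 -118 226 45 0;15 -118 226 45 0"}}

```text
time_s: 28.8
position: [0.4981, -0.0299, 0.0703]
tcp_rot: [[0.985, 0.173, 0.002], [0.173, -0.985, -0.001], [0.002, 0.001, -1.0]]
force: [0.9, -0.7, 0.6]
opening: 0.269
grasp_force: 30.0
```

```bash
python3 - <<'E'
from h import *
im,m=cap('wrist','w8')
w=cv2.imread('pics/w8.png')[100:300,180:400];cv2.imwrite('pics/w8c.png',cv2.resize(w,(660,600),interpolation=cv2.INTER_CUBIC))
E
```

```text
(no output)
```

View pics/w8c.png

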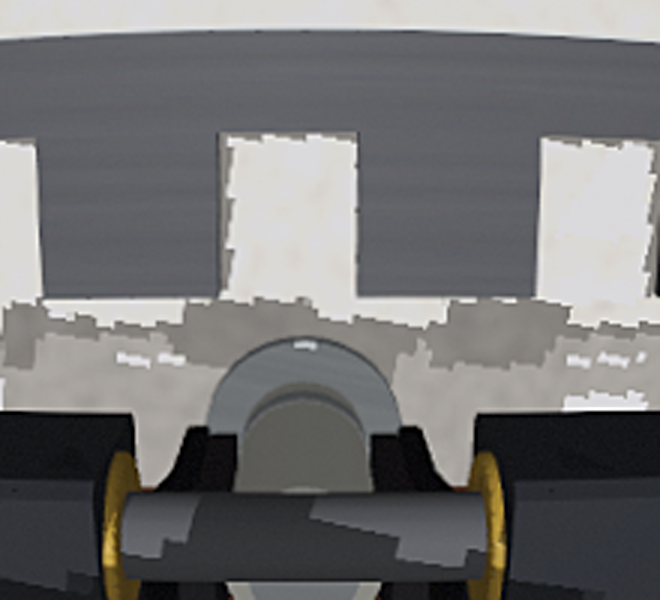

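```bash
python3 - <<'E'
from h import *
m=imaging.camera_model('wrist');R=lambda c,z:onz(m,180+c[0]/3,100+c[1]/3,z,True)*1000
t=np.radians(9.8);ex=np.array([np.cos(t),np.sin(t)]);ey=np.array([-ex[1],ex[0]])
P=np.array([R(c,.024)[:2] for c in [(219,133),(357,133),(219,296),(357,296)]])
b=(P[0]+P[1])/2;f=(P[2]+P[3])/2
print(P.round(1),b-12*ex,f+24*ex,yaw(f,b),np.linalg.norm(P[0]-P[1]))
a=R((209,425),.0475)[:2];c=R((399,425),.0475)[:2];print('flange',(a+c)/2,np.linalg.norm(a-c), R((304,337),.049))
P=np.array([R(c,.024)[:2] for c in [(540,138),(660,145)]]);print(P)
E
```

```text
[[553.5  -3.2]
 [558.5 -32. ]
 [518.6  -8.8]
 [523.7 -38.4]] [544.1419262  -19.61718397] [544.80793793 -19.53466075] 9.851964800384408 29.263595964950067
flange [500.43245269 -30.75111973] 38.018681297007554 [518.6054637  -27.53353412  49.        ]
[[565.13970672 -71.18495358]
 [569.61924361 -98.81184357]]
```

Emit:
{"op": "drive_tool", "data": {"deltas": "15 -5.5 2 0 0;15 -5.5 2 0 0;15 -5.5 2 -15 0;15 -5.5 2 -27 0;15 -5.5 2 -33 0;15 -5.5 2 -33 0;15 -5.5 2 -33 0"}}

```text
time_s: 29.55
position: [0.4914, -0.0272, 0.0368]
tcp_rot: [[0.985, 0.173, -0.001], [0.173, -0.985, 0.0], [-0.001, -0.0, -1.0]]
force: [-0.2, -0.3, -0.4]
opening: 0.268
grasp_force: 30.0
```

Emit:
{"op": "drive_tool", "data": {"deltas": "15 6 1 0 0;15 12 2 0 0;15 18 3 0 0;15 24 4.1 0 0;15 30 5.1 0 0;15 36 6.1 0 0;15 42 7.2 0 0;15 47 8 0 0;15 50 8.5 0 0;15 50 8.5 0 0"}}

```text
time_s: 30.55
position: [0.5421, -0.0186, 0.0371]
tcp_rot: [[0.985, 0.173, 0.001], [0.173, -0.985, -0.0], [0.001, 0.0, -1.0]]
force: [0.1, -0.2, 0.1]
opening: 0.273
grasp_force: 30.0
```

Emit:
{"op": "drive_tool", "data": {"deltas": "15 1.5 0.3 0 0;15 3 0.5 0 0;15 4 0.7 0 0;15 4 0.7 0 0"}}

```text
time_s: 30.95
position: [0.5447, -0.0179, 0.0369]
tcp_rot: [[0.985, 0.173, -0.002], [0.173, -0.985, 0.0], [-0.002, -0.0, -1.0]]
force: [-2.1, -1.0, -0.0]
opening: 0.268
grasp_force: 30.0
```

Emit:
{"op": "drive_tool", "data": {"deltas": "15 -0.5 0 -1.5 0;15 -0.5 0 -1.5 0;30 -0.5 0 -1.5 0;45 -0.5 0 -1.5 0;45 -0.5 0 -1.5 0;45 -0.5 0 40 0;45 -0.5 0 90 0;45 -0.5 0 130 0;45 -0.5 0 163 0"}}

```text
time_s: 31.85
position: [0.5459, -0.0179, 0.2025]
tcp_rot: [[0.985, 0.173, 0.003], [0.173, -0.985, -0.001], [0.003, 0.001, -1.0]]
force: [0.2, 0.2, -0.8]
opening: 0.512
grasp_force: 0.0
```

Emit:
{"op": "drive_tool", "data": {"deltas": "60 10 -48 0 0;60 20 -96 0 0;60 30 -144 0 0;60 40 -192 0 0;60 46 -240 0 0;60 46 -285 0 0;60 46 -292 0 0;60 46 -292 0 0;60 46 -292 0 0"}}

```text
time_s: 32.75
position: [0.5906, -0.3085, 0.1996]
tcp_rot: [[0.985, 0.173, -0.001], [0.173, -0.985, 0.002], [-0.001, -0.002, -1.0]]
force: [0.7, 0.7, -0.2]
opening: 0.687
grasp_force: 0.0
```

```bash
python3 - <<'E'
from h import *
s=bot.read_state();print(s['position'],s['time_s'])
def blobs(im,m,fish,z,lo=130):
    hsv=cv2.cvtColor(im,cv2.COLOR_RGB2HSV);k=((hsv[:,:,1]<45)&(hsv[:,:,2]>lo)).astype(np.uint8)
    n,_,st,ce=cv2.connectedComponentsWithStats(k)
    for i in range(1,n):
        if 80<st[i,4]<2500 : print(st[i],ce[i].round(1),(onz(m,*ce[i],z,fish)*1000).round(1))
im,m=cap('wrist','w9');im=im[:235];blobs(im,m,True,.03,120)
im,m=cap('scene','s9');blobs(im,m,False,.03,150)
w=cv2.imread('pics/w9.png')[:235];s9=cv2.resize(cv2.imread('pics/s9.png')[150:260,90:370],(800,314))
cv2.imwrite('pics/b9.png',np.vstack([np.hstack([w,np.zeros((235,240,3),np.uint8)]),s9]))
E
```

```text
[ 0.59064939 -0.30850139  0.19956108] 32.75
[  93    0   70   35 1635] [129.2  13.5] [ 770.6 -105.9   30. ]
[  0  14  21  35 545] [ 9.3 30.6] [762.   94.9  30. ]
[545 124  15  53 426] [554.2 150.4] [ 723.7 -654.8   30. ]
[320 179  39  41 891] [340.4 199.8] [ 599.9 -370.6   30. ]
[   0  136   93   42 1838] [ 44.5 156.5] [ 258.1 -758.2   30. ]
[ 477  141   83   40 1742] [517.9 160.6] [307.6 686.5  30. ]
[ 438  147   77   37 1454] [475.6 165. ] [332.3 542.4  30. ]
[393 172  20  18 177] [400.6 180.8] [417.8 287.8  30. ]
[418 173  16  18 143] [425.6 184. ] [435.5 353.2  30. ]
[292 193  40  19 355] [314.1 201.1] [512.7  32.1  30. ]
[248 199  45  20 458] [270.1 207. ] [536.4 -82.8  30. ]
[  0 222  32  29 565] [ 12.  236.9] [ 640.1 -670.8   30. ]
[256 225 101  21 559] [301.4 235.9] [652.6 -14.1  30. ]
[262 240  94  16 347] [308.7 247.9] [694.7  -1.7  30. ]
[333 249  23  16 297] [344.1 256.3] [724.   72.4  30. ]
[ 456  251   86   35 1806] [497.9 268.2] [769.4 391.6  30. ]
[247 271  22  17 268] [257.9 279.1] [ 787.2 -114.9   30. ]
[  0 391  24  29 513] [  9.  403.4] [1032.  -486.9   30. ]
```

Emit:
{"op": "drive_tool", "data": {"deltas": "50 9 -45 0 0;50 9 -62 -30 0;50 9 -62 -80 0;50 9 -62 -125 0;50 9 -62 -160 0;50 9 -62 -174 0;50 9 -62 -174 0;15 9 -62 -174 0;15 9 -62 -174 0;15 9 -62 -174 0;15 9 -62 -174 0;15 9 -62 -174 0"}}

```text
time_s: 34.05
position: [0.6007, -0.3723, 0.0276]
tcp_rot: [[0.985, 0.173, 0.002], [0.173, -0.985, -0.001], [0.001, 0.002, -1.0]]
force: [-0.3, -0.2, 4.8]
opening: 0.267
grasp_force: 30.0
```

Emit:
{"op": "drive_tool", "data": {"deltas": "15 0 0 30 0;15 0 0 60 0;15 -10 45 60 0;15 -30 85 60 0;15 -50 125 60 0;15 -70 165 60 0;15 -85 205 60 0;15 -95 250 60 0;15 -95 273 60 0;15 -95 273 60 0;15 -95 273 60 0"}}

```text
time_s: 35.15
position: [0.5058, -0.099, 0.0864]
tcp_rot: [[0.985, 0.174, 0.001], [0.174, -0.985, -0.001], [0.001, 0.001, -1.0]]
force: [0.5, -0.6, -0.9]
opening: 0.264
grasp_force: 30.0
```

Emit:
{"op": "drive_tool", "data": {"deltas": "15 -1 3 0 0;15 -1 3 0 0;15 -1 3 -20 0;15 -1 3 -38 0;15 -1 3 -48 0;15 -1 3 -48 0;15 -1 3 -48 0"}}

```text
time_s: 35.85
position: [0.5042, -0.0965, 0.0379]
tcp_rot: [[0.985, 0.172, 0.0], [0.172, -0.985, -0.0], [-0.0, 0.0, -1.0]]
force: [-0.7, 0.1, -0.9]
opening: 0.274
grasp_force: 30.0
```

Emit:
{"op": "drive_tool", "data": {"deltas": "15 6 1 0 0;15 12 2 0 0;15 18 3 0 0;15 24 4.1 0 0;15 30 5.1 0 0;15 36 6.1 0 0;15 42 7.2 0 0;15 47 8 0 0;15 50 8.5 0 0;15 50 8.5 0 0"}}

```text
time_s: 36.85
position: [0.5545, -0.0874, 0.038]
tcp_rot: [[0.985, 0.173, 0.0], [0.173, -0.985, -0.0], [0.0, 0.0, -1.0]]
force: [-0.2, -0.3, -1.0]
opening: 0.265
grasp_force: 30.0
```

Emit:
{"op": "drive_tool", "data": {"deltas": "15 1.5 0.3 0 0;15 3 0.5 0 0;15 4.5 0.8 0 0;15 4.5 0.8 0 0"}}

```text
time_s: 37.25
position: [0.5586, -0.0866, 0.038]
tcp_rot: [[0.985, 0.173, -0.0], [0.173, -0.985, 0.0], [-0.0, -0.0, -1.0]]
force: [-0.6, -1.4, -1.9]
opening: 0.266
grasp_force: 30.0
```

Emit:
{"op": "drive_tool", "data": {"deltas": "15 1.5 0.3 0 0;15 1.5 0.3 -1.5 0;15 1.5 0.3 -1.5 0;30 1 0 -1.5 0;45 1 0 -1.5 0;45 1 0 -1.5 0;45 1 0 40 0;45 1 0 90 0;45 1 0 130 0;45 -70 20 163 0;45 -80 30 163 0;45 -80 30 163 0"}}

```text
time_s: 38.45
position: [0.4735, -0.0538, 0.2023]
tcp_rot: [[0.985, 0.174, -0.003], [0.174, -0.985, 0.002], [-0.003, -0.002, -1.0]]
force: [1.0, 0.6, -0.3]
opening: 0.517
grasp_force: 0.0
```

```bash
python3 - <<'E'
from h import *
s=bot.read_state();print(s['position'],s['time_s'])
cap('wrist','w10');cap('scene','s10')
w=cv2.imread('pics/w10.png')[40:240,130:430];s9=cv2.resize(cv2.imread('pics/s10.png')[145:265,90:440],(800,274))
o=np.zeros((600,800,3),np.uint8);o[:320,:480]=cv2.resize(w,(480,320));o[320:594]=s9;cv2.imwrite('pics/b10.png',o)
E
```

```text
[ 0.47349366 -0.05383708  0.20229614] 38.45
```

View pics/b10.png

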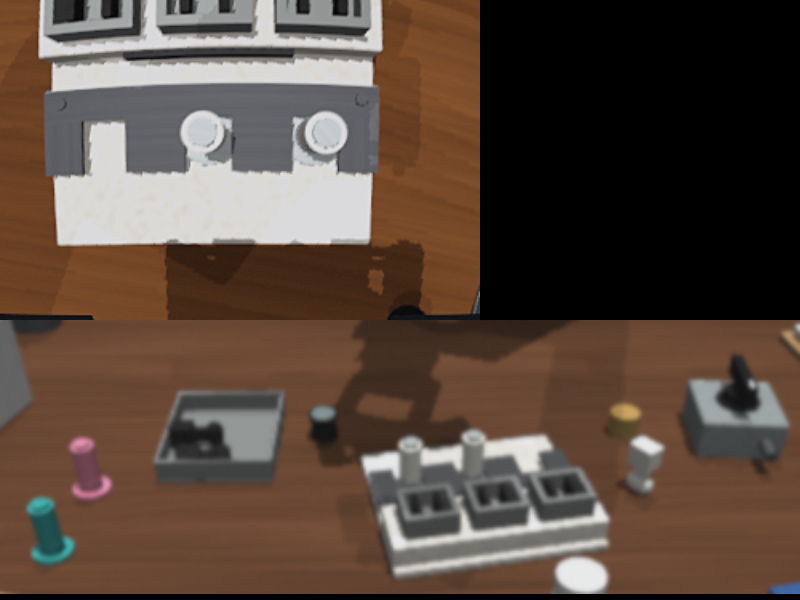

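```bash
python3 - <<'E'
from h import *
m=imaging.camera_model('wrist')
for u,v in((203,131),(325,133)):print(onz(m,130+u/1.6,40+v/1.6,.072,True)*1000)
E
```

```text
[551.34637879 -22.58143727  72.        ]
[562.66055672 -89.64412665  72.        ]
```

```bash
python3 - <<'E'
from h import *
s=bot.read_state();print(s['position'])
im,m=cap('wrist','w11');im=im[40:240,130:430];print(bot.read_state()['position'])
g=cv2.resize(cv2.cvtColor(im,cv2.COLOR_RGB2GRAY),None,fx=4,fy=4,interpolation=cv2.INTER_CUBIC)
c=cv2.HoughCircles(g,cv2.HOUGH_GRADIENT,1.5,100,param1=120,param2=35,minRadius=30,maxRadius=75)
for x,y,r in c[0][:8]:
    print(x/4*1.6,y/4*1.6,r/4,[(onz(m,130+x/4,40+y/4,z,True)*1000).round(1)[:2].tolist() for z in(.07,.074)])
# slot3 end/front corners as read in w10 (reference)
for u,v in((88,123),(126,123),(84,174),(127,172)):print((onz(m,130+u/1.6,40+v/1.6,.024,True)*1000).round(1)[:2])
E
```

```text
[ 0.47879031 -0.05635577  0.20189719]
[ 0.47969522 -0.05684416  0.20153774]
318.9 142.5 13.5 [[556.8, -87.5], [556.6, -87.0]]
195.3 143.1 13.875 [[544.0, -19.3], [543.9, -19.7]]
163.5 43.5 18.525 [[597.9, 8.5], [597.2, 7.8]]
119.1 21.300001 15.6 [[608.2, 36.7], [607.3, 35.5]]
221.1 39.3 11.0625 [[605.1, -23.2], [604.3, -23.5]]
[547.4  58.2]
[550.7  32.3]
[513.1  55.8]
[518.6  26.4]
```

Emit:
{"op": "drive_tool", "data": {"deltas": "60 -5 30 10 0.14;60 -10 60 18 0.28;60 -15 90 18 0.42;60 -20 120 18 0.56;60 -25 150 18 0.7;60 -30 180 18 0.84;60 -33 210 18 0.98;60 -33 240 18 1.12;60 -33 270 18 1.26;60 -33 300 18 1.4;60 -33 330 18 1.54;60 -33 361 18 1.68"}}

```text
time_s: 39.8
position: [0.4471, 0.3062, 0.2183]
tcp_rot: [[-0.284, 0.959, 0.001], [0.959, 0.284, 0.0], [0.0, 0.001, -1.0]]
force: [0.9, -0.6, 0.2]
opening: 0.691
grasp_force: 0.0
```

Emit:
{"op": "drive_tool", "data": {"deltas": "60 0 0 0 0.14;60 0 0 0 0.28;60 0 0 0 0.42;60 0 0 0 0.56;60 0 0 0 0.7;60 0 0 0 0.84;60 0 0 0 0.98;60 0 0 0 1.12;60 0 0 0 1.2;60 0 0 0 1.2;60 0 0 0 1.2"}}

```text
time_s: 40.9
position: [0.4465, 0.3047, 0.2184]
tcp_rot: [[-0.996, 0.09, -0.0], [0.09, 0.996, 0.0], [0.0, 0.0, -1.0]]
force: [0.3, -0.4, -0.2]
opening: 0.688
grasp_force: 0.0
```

Emit:
{"op": "drive_tool", "data": {"deltas": "50 0 1 -45 0;50 0 1 -90 0;50 0 1 -130 0;50 0 1 -147 0;30 0 1 -147 0;0 0 1 -147 0;0 0 1 -147 0;0 0 1 -147 0;0 0 1 -147 0;0 0 1 -147 0;0 0 1 -147 0"}}

```text
time_s: 42.0
position: [0.4465, 0.3077, 0.0733]
tcp_rot: [[-0.996, 0.089, 0.003], [0.089, 0.996, 0.005], [-0.003, 0.005, -1.0]]
force: [-1.2, 7.9, 1.0]
opening: 0.154
grasp_force: 30.0
```

Emit:
{"op": "drive_tool", "data": {"deltas": "0 0 0 0 -0.14;0 0 0 0 -0.28;0 0 0 0 -0.42;0 0 0 0 -0.56;0 0 0 0 -0.7;0 0 0 0 -0.84;0 0 0 0 -0.98;0 0 0 0 -1.12;0 0 0 0 -1.24;0 0 0 0 -1.3;0 0 0 0 -1.3;0 0 0 0 -1.3"}}

```text
time_s: 43.2
position: [0.4457, 0.3068, 0.0733]
tcp_rot: [[-0.182, 0.983, 0.001], [0.983, 0.182, 0.003], [0.002, 0.002, -1.0]]
force: [-1.5, 5.0, 5.0]
opening: 0.158
grasp_force: 30.0
```

Emit:
{"op": "drive_tool", "data": {"deltas": "30 0 0 0 0;50 0 0 0 0;50 0 0 0 0;50 0 0 45 0;50 0 0 90 0;50 0 0 140 0;50 30 -45 140 0;50 60 -90 140 0;50 90 -130 140 0;50 90 -130 140 0;50 90 -130 140 0"}}

```text
time_s: 44.3
position: [0.5364, 0.1736, 0.2117]
tcp_rot: [[-0.178, 0.984, -0.0], [0.984, 0.178, -0.0], [-0.0, -0.001, -1.0]]
force: [-0.7, 1.0, -0.2]
opening: 0.572
grasp_force: 0.0
```

```bash
python3 - <<'E'
from h import *
im,m=cap('wrist','w12');t,mt=cap('top','t12')
# dark handle pixels near the isolator, as seen from the wrist and top cameras
for im,m,f in((im,m,True),(t,mt,False)):
    g=im.max(2);ys,xs=np.nonzero(g<70);P=[]
    for x,y in zip(xs,ys):
        if f and y>232: continue
        p=onz(m,x,y,.092,f)
        if np.hypot(p[0]-.446,p[1]-.306)<.05:P.append(p[:2])
    P=np.array(P);print(len(P))
    if len(P)>5:
        w,v=np.linalg.eigh(np.cov(P.T));print(P.mean(0),w**.5,np.degrees(np.arctan2(v[1,1],v[0,1]))%180)
s=bot.read_state();print(s['position'],s['force'],s['time_s'])
E
```

```text
945
[0.45246204 0.30012642] [0.00788778 0.02271051] 102.43647984362926
194
[0.44531409 0.30579346] [0.00741367 0.0257711 ] 89.37335621540242
[0.53440444 0.17580571 0.21156248] [-0.47744722 -0.00955266  0.10013491] 44.4
```

```bash
python3 - <<'E'
from h import *
a,m=cap('scene','s13');b=cv2.imread('pics/s10.png')[:,:,::-1]
for p in([.545,-.019,.06],[.557,-.088,.06],[.453,-.31,.01]):
    u,v=map(int,proj(m,p));q=np.s_[v-15:v+15,u-10:u+10]
    A=cv2.cvtColor(a[q],cv2.COLOR_RGB2GRAY).astype(np.float32);B=cv2.cvtColor(np.ascontiguousarray(b[q]),cv2.COLOR_RGB2GRAY).astype(np.float32)
    print(abs(A-B).mean(),cv2.phaseCorrelate(A,B))
E
```

```text
9.668333 ((0.004007827191133018, 0.2386701376110132), 0.8330548481146495)
14.985 ((0.14763359692769207, -0.037649334874355844), 0.9195411682128907)
0.395 ((-0.0042260278682970664, 0.05090902989033452), 0.9888073619206746)
```

Nothing has moved apart from shadows; handing in.

```bash
python3 -c "
from rig import bot
print(bot.hand_in())"
```

```text
the job is handed in; nothing more can be done
None
```

The job is handed in with no verdict returned: my last camera checks showed both stoppers in the tray, both tubes upright and home in slots 1 and 2, and the isolator back at ON, with no bystander knowingly disturbed.

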